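Load a filter cassette into the reader's latched tray

ROBOT

A 7-joint arm with a two-finger parallel gripper is mounted at the origin on the work surface. World frame = base frame: x ahead of the robot, y to its left, z up, the work surface at z = 0. Lengths are in m, angles in rad, forces in N, time in s.
With the tool pointing down it reaches from about 0.425 to 0.95 m from the base axis. Payload 4.7 kg.
Tool frame: the origin (TCP) lies midway between the tips of the shut fingers; the grasp point (between the pads) lies ctrl.grip_point_offset behind it (ctrl.grip_point_offset is the distance from the TCP to the grasp point, in m); z points along the fingers, y is the direction in which the jaws open and shut (so a half turn about z gives the same grasp; the last joint's range is limited). The gripper opens to 87 mm and grips with 3 to 60 N. Pads are 19 mm wide; open, the fingers measure 117 mm over their backs; the gripper's body (75 mm by 190 mm) begins 51 mm behind the grasp point.
Start: joints at [-1.318, 0.469, -0.049, 1.532, 0.024, 1.141, -0.082], TCP at [0.188, 0.648, 0.223] pointing down, gripper open.
Joint ranges: [-2.59, 2.59], [-0.33, 1.99], [-1.39, 1.29], [0.1, 2.45], [-1.04, 4.18], [0.21, 1.99], [-2.66, 2.66]. Speed limits (rad/s): [2.57, 2.57, 3.14, 3.14, 3.14, 3.14, 3.14].

INTERFACE

Orientations are given as a unit quaternion [w, x, y, z].
In Python, from workcell import sensors, vision, ctrl gives the robot as it stands.
- The arm moves only by the shell command python3 -m handwheel 'ROWS' [FORCE]. ROWS is JSON, a list that holds one entry, the list of rows, each a list of 7 numbers: the turn, a rotation vector about the tool's x, y, z in rad, then the shift along the tool's x, y, z in cm, then the opening in per cent of the stroke, from 0 (shut) to 100 (fully open). In form: [[[ax, ay, az, x, y, z, hand], ...]]. A call has 1 to 8 rows; each row is the pose to reach, as a shift and turn from the pose measured when the call began, along the tool's axes at that moment; what a row does not reach only later rows make up. A row lasts 1/10 s, in which the tool goes at most 50 mm and 8.59 degrees, less where a joint would pass 70% of its speed; a pose out of reach is approached as far as the arm can. A call with a gripper value outside its range is refused whole. The fingers move at their own pace and stop on an object; FORCE is the grip in N (left out, the last holds). Time passes only in rows, so rows that repeat a pose let the fingers close. It gives the time, the measured TCP pose, the force and the opening at its end, in the units of the state.
- sensors.get_obs(): the state, without advancing time (a new reading comes with each control period).
- vision.read_camera(name): name is "scene" or "top" or "wrist"; returns the picture (384x512x3 uint8, blue, green, red); there is no depth.
- vision.camera_model(name): a dict with "fov_y" (degrees; the focal length in pixels is half the picture's height over the tangent of half this angle, whatever the lens; pixels are square), "cx", "cy" (the principal point, pixels), "distortion" ([k1, k2, p1, p2, k3] as OpenCV has them; the pictures are not rectified), "camera_from_world" (4x4, takes a point from world to camera coordinates); the wrist camera has in their place "T_tool_cam" (4x4, takes a point from camera to tool coordinates, whose origin is the TCP and whose axes are the flange's). Camera axes: x right, y down, z forward; pixel columns grow to the right and rows downward; lengths in m; the calibration is good to about 2 mm. A picture is of the moment at which its call begins: read the wrist's pose just before it. camera_model takes no time and is no camera call.
- ctrl.job_done(): hands the job in, once; it reports no verdict.
Trained networks look in the newest picture that a camera, given by its name, has taken for a name from the list of things; names that differ only in an ending like _2 or _b are one class to them, and where a whole thing is asked for, a point or a joint stands for the part that bears it (a point fixed in the world has none). Each returns a list of dicts, best first, with "confidence" (0 to 1); they miss things now and then, are a little off and sometimes report something else, mostly with a low value. They report only what shows in the picture. A call takes as long as a camera call. They do not tell look-alikes from the thing itself.
- vision.trace(query, camera): "region" (384x512 bool, what is visible of it) and "extent" ([centre column, centre row, width, height] in pixels, round what is visible of it).
The state is a dict: "time": time; "joint_positions": joint angles; "joint_velocities": joint speeds; "joint_efforts": joint torques, N m; "position": TCP position; "tool_rot": TCP orientation; "wrist_force": force on the tool from outside, world axes, zero at the start; "ft_torque": the same for the moment, N m; "width": finger opening in m.
Only numpy, scipy, OpenCV 4.12 (cv2) and the standard library are available. Lean on these libraries where they do the work, as an engineer would, in place of code of your own. Each camera call takes 0.05 s, during which the arm holds its last target. There are 200 camera calls.

TASK

Press the green release button on the filter reader so that its tray pops out, lay the clean filter cassette (blue rib) flat in the tray's round recess, then push the tray gently home until it clicks and stays shut by itself with the cassette inside. The mechanism is delicate: never press on the button, the tray or the cassette in it harder than about 2 kg of weight (20 N). Leave the used cassette (orange rib) and everything else on the bench where it is.

Things in the scene. Friction and masses are not known exactly. Their poses are not given: they have to be found in the camera images.
- tray (a joint): Tray position (m), growing as it comes out along the reader's -x. Released, a spring drives it out to its stop at 0.095. Pushing in takes 3 N at first, 7 N near the end and up to 3 N more over the last 14 mm before the click, which frees that extra load. Where it clicks and then rests differs from unit to unit, from 0 to 0.0095; 0.5 mm further in a rubber buffer adds 7 N per mm.
- panel_front (a point): Centre of the front face of the tray's blue panel (118 wide, 42 high, 8 thick, 21 to 63 mm above the bench), the place to push; moves with the tray. Axes: x into the reader (the push), y along the panel, z up. It stands proud of the reader's front by 10 mm plus the tray position. The reader, 260 wide and deep, is 85 mm high for 130 mm behind its front, then 120 mm.
- tray_seat (a point): Centre of the floor of the tray's round recess: 60 mm across, 8 mm deep, mouth chamfered 2 mm, floor 28 mm and tray top 36 mm above the bench. It lies 46 mm behind the panel's front face; with the tray out it is clear, 59 mm in front of the reader's front. Moves with the tray; axes as for the panel.
- button_top (a point): Centre of the top of the green round release button, 30 mm across, 11 mm above the reader's top (96 mm above the bench), on the shoulder at the reader's +y side. Pressed straight down: 1.5 N starts it, 3.6 N takes it to its stop at 7 mm; the latch lets go at about 3 mm. Axes: x into the reader, z up.
- button (a joint): Depth of the release button (m): 0 up, 0.007 fully pressed. It is part of the latch: it dips while the tray goes in over the last 14 mm and springs up with the click. Let go before the click, the tray springs out again.
- clean_center (a point): Centre, half-way up, of the clean filter cassette: a loose white disc 56 mm across and 12 mm high with a pale blue filter face, and on top a blue upright rib to grip it by, 40 long (along x), 12 wide (along y) and 16 mm high. In all 28 mm high, about 60 g; this point is 14 mm above its underside, z up.
- used_center (a point): The same point of the used cassette, of the same shape with an orange rib and a brown filter face: leave it alone.
- jar1: Foil-capped amber jar, 68 mm across, 73 mm high, near the cassettes; origin at its underside. Bystander.
- jar2: Foil-capped amber jar as above, left of the reader. Bystander.
- jar3: Foil-capped amber jar as above, left of the reader. Bystander.
- petri: Closed petri dish, 90 mm across, 16 mm high; origin at its underside. Bystander.
- flask: Stoppered conical flask, 84 mm across, 130 mm high; origin at its underside. Bystander.
- wash: White wash bottle with a red cap, 72 mm across, 200 mm high; origin at its underside. Bystander.
Things that resemble listed ones, but are neither listed nor needed, are in the scene too. What is shaped like the part that bears clean_center but purple or turquoise is not meant.

How it is judged:
By the outcome, as a careful person would: the job done as asked, in the order asked, and still so for the second after the job is handed in, with the robot touching nothing.
It also fails if it takes over 72 s, if anything falls off the work surface, if the arm or the gripper's body presses on something with over 40 N, if the wrist force passes 120 N, or if a joint passes its speed limit or range.

## Working session

There is one attempt and no reset: what is moved stays moved. The work goes in short steps, Python scripts to look and compute and a shell command to move; the robot and the scene stay as the last step left them, time stands still between calls to the robot, and variables do not carry over. Pictures are saved under pics/ and viewed, about 8 in all and at most 12, crops included, and the job is handed in when it is done.

```bash
mkdir -p pics; cat > h.py <<'E'
import numpy as np, cv2
from workcell import sensors, vision, ctrl
from scipy.spatial.transform import Rotation as R
def tool():
    o=sensors.get_obs(); q=o["tool_rot"]; T=np.eye(4)
    T[:3,:3]=R.from_quat([q[1],q[2],q[3],q[0]]).as_matrix(); T[:3,3]=o["position"]; return T
def cam(name,T=None):
    m=vision.camera_model(name)
    f=192/np.tan(np.radians(m["fov_y"])/2)
    K=np.array([[f,0,m["cx"]],[0,f,m["cy"]],[0,0,1]])
    C=np.array(m["camera_from_world"]) if "camera_from_world" in m else np.linalg.inv((tool() if T is None else T)@np.array(m["T_tool_cam"]))
    return K,np.array(m["distortion"],float),C
def onplane(name,px,z,T=None):
    K,d,C=cam(name,T); p=cv2.undistortPoints(np.array(px,float).reshape(-1,1,2),K,d)[:,0]
    W=np.linalg.inv(C); r=np.c_[p,np.ones(len(p))]@W[:3,:3].T
    return W[:3,3]+r*((z-W[2,3])/r[:,2])[:,None]
def proj(name,P,T=None):
    K,d,C=cam(name,T); return cv2.projectPoints(np.array(P,float).reshape(-1,1,3),cv2.Rodrigues(C[:3,:3])[0],C[:3,3],K,d)[0][:,0]
def rel(p,yaw=None,T=None):
    "shift in tool axes (cm) to bring the TCP to world p"
    T=tool() if T is None else T; return 100*T[:3,:3].T@(np.array(p)-T[:3,3])
E
python3 - <<'E'
from h import *
o=sensors.get_obs(); print(o["time"],o["position"],o["tool_rot"],o["width"],ctrl.grip_point_offset); print(tool().round(3))
ims=[vision.read_camera(n) for n in("scene","top")]
cv2.imwrite("pics/a.png",cv2.resize(np.vstack(ims),(800,1200))[:600]); cv2.imwrite("pics/b.png",cv2.resize(ims[1],(800,600)))
for q,z in(("tray",.042),("button",.09),("clean_center",.014)):
    for r in vision.trace(q,"top"): 
        e=r["extent"]; print(q,round(r["confidence"],2),np.round(e),onplane("top",e[:2],z).round(3))
E
```

```text
0.0 [0.18753869 0.64781286 0.22151396] [-9.55879905e-05  1.40421873e-01  9.90091302e-01 -9.50000114e-04] 0.08688329510194599 0.0187
[[-0.961  0.278 -0.     0.188]
 [ 0.278  0.961 -0.002  0.648]
 [-0.    -0.002 -1.     0.222]
 [ 0.     0.     0.     1.   ]]
tray 0.63 [240. 185.  38.   9.] [[0.577 0.072 0.042]]
button 0.58 [339. 183.  16.  13.] [[ 0.559 -0.261  0.09 ]]
button 0.42 [211. 176.  10.   5.] [[0.604 0.168 0.09 ]]
clean_center 0.6 [339. 183.  14.  14.] [[ 0.576 -0.278  0.014]]
clean_center 0.52 [357. 150.  17.  16.] [[ 0.694 -0.35   0.014]]
clean_center 0.51 [329. 157.  18.  15.] [[ 0.672 -0.248  0.014]]
clean_center 0.46 [315. 189.  11.  22.] [[ 0.557 -0.189  0.014]]
clean_center 0.32 [172. 242.  21.  18.] [[0.395 0.315 0.014]]
```

View pics/b.png

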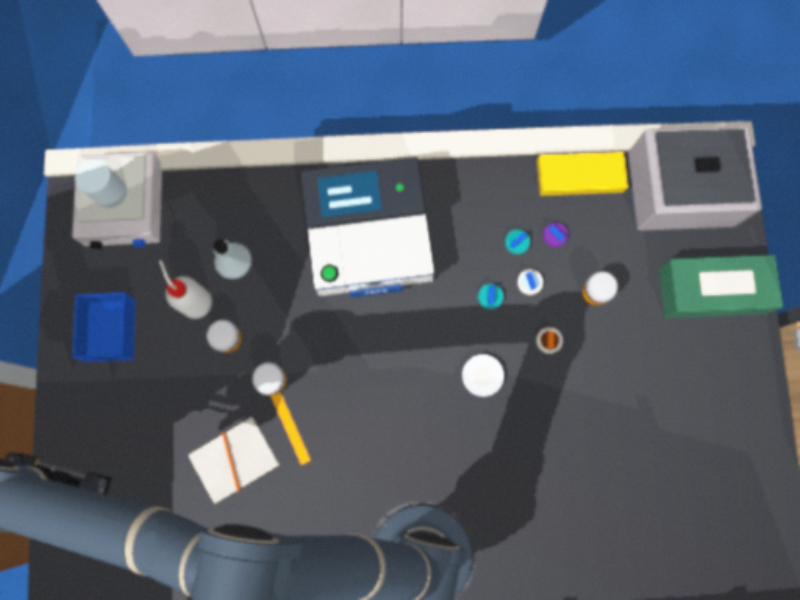

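View pics/a.png

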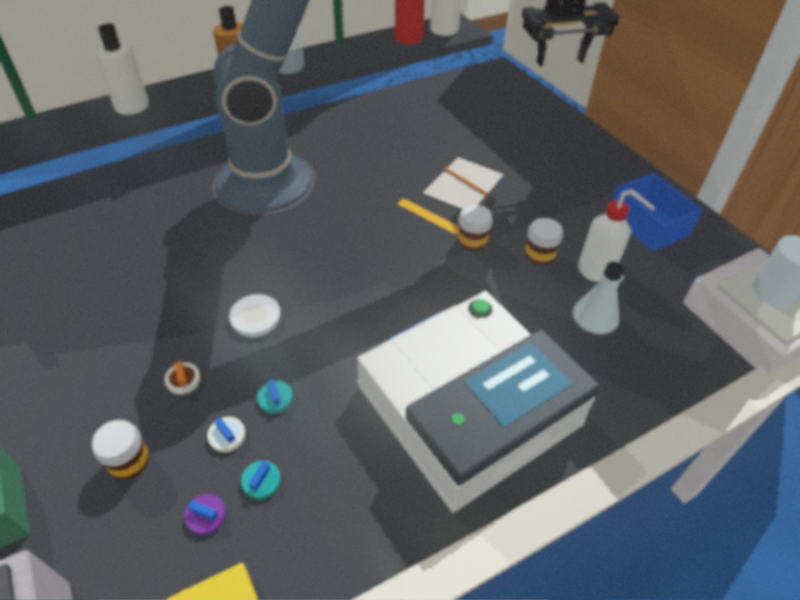

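The top view shows the reader at about (370,225) with its green button at (330,273) and the blue panel at (375,291). There are five cassette-like things:
- White disc with a blue rib at (530,281): this is the clean one, since it has a white body and a blue rib.
- Turquoise discs at (517,241) and (490,295): look-alikes.
- Purple disc at (556,234): look-alike.
- Orange rib at (549,340): the used one.

In the scene view, the clean one is at (226,434).

```bash
python3 - <<'E'
from h import *
s=.64
c=onplane("top",np.array([[316,290],[433,277],[308,228],[425,215]])*s,.085); print("corners",c.round(3))
v=c[0]-c[1]; print("reader yaw deg",np.degrees(np.arctan2(-v[0],v[1])))
print("button",onplane("top",[330*s,272*s],.096),"clean",onplane("top",[530*s,281*s],.02))
cc=cam("top")[2]; print("cam pos",np.linalg.inv(cc)[:3,3]); m=vision.camera_model("wrist"); print(np.round(m["T_tool_cam"],3),m["fov_y"],m["cx"],m["cy"])
for p in([.5,.1,.30],[.55,.16,.25]): print(p,rel(p))
E
```

```text
corners [[ 0.572  0.2    0.085]
 [ 0.589 -0.054  0.085]
 [ 0.712  0.214  0.085]
 [ 0.731 -0.044  0.085]]
reader yaw deg 3.9196065689075636
button [[0.60785754 0.16753788 0.096     ]] clean [[ 0.58560717 -0.27720659  0.02      ]]
cam pos [0.22773865 0.03974958 1.62023486]
[[-0.    -0.964 -0.266  0.072]
 [ 1.    -0.     0.    -0.   ]
 [-0.    -0.266  0.964 -0.162]
 [ 0.     0.     0.     1.   ]] 62.46435277647034 261.7872458563839 190.5238995568936
[0.5, 0.1, 0.3] [-45.24944266 -43.96885656  -7.75294911]
[0.55, 0.16, 0.25] [-48.38337348 -36.81038989  -2.75947011]
```

```bash
python3 -m handwheel '[[[0,0,-0.1,-5,-4,-6,0],[0,0,-0.2,-9,-7,-6,0],[0,0,-0.3,-13,-10.5,-6,0],[0,0,-0.36,-17,-14,-6,0],[0,0,-0.36,-21,-17,-6,0],[0,0,-0.36,-25,-20,-6,0],[0,0,-0.36,-29,-23,-6,0],[0,0,-0.36,-33,-26.5,-6,0]]]' 
python3 - <<'E'
from h import *
print(tool().round(3)); print(rel([.55,.15,.25]))
E
```

```text
time: 1.05
position: [0.4095, 0.3329, 0.2825]
tool_rot: [0.0, -0.039, 0.999, -0.0]
wrist_force: [1.1, 0.4, -0.5]
width: 0.0312
[[-0.997 -0.078  0.     0.41 ]
 [-0.078  0.997 -0.     0.333]
 [-0.    -0.    -1.     0.282]
 [ 0.     0.     0.     1.   ]]
[-12.57399387 -19.33002002   3.25682011]
```

```bash
python3 -m handwheel '[[[0,0,0,-2.5,-4,0.6,0],[0,0,0,-5,-8,1.2,0],[0,0,0,-7.5,-12,2,0],[0,0,0,-10,-16,2.7,0],[0,0,0,-12.5,-19.3,3.2,0],[0,0,0,-12.5,-19.3,3.2,0],[0,0,0,-12.5,-19.3,3.2,0]]]' 
python3 - <<'E'
from h import *
T=tool(); im=vision.read_camera("wrist"); cv2.imwrite("pics/c.png",cv2.resize(im,(800,600)))
print(T.round(4))
g=cv2.inRange(cv2.cvtColor(im,cv2.COLOR_BGR2HSV),(45,90,40),(85,255,255))
n,l,s,ce=cv2.connectedComponentsWithStats(g)
for i in range(1,n):
    if s[i,4]>80: p=onplane("wrist",ce[i],.096,T)[0]; print(s[i],ce[i].round(1),p.round(4),rel(p,T=T).round(2))
for r in vision.trace("button","wrist"): print(r["confidence"],r["extent"],onplane("wrist",r["extent"][:2],.092,T).round(4))
E
```

```text
time: 1.75
position: [0.5494, 0.1494, 0.2502]
tool_rot: [-0.0, -0.038, 0.999, -0.0]
wrist_force: [0.1, 1.1, 0.2]
width: 0.0006
[[-9.971e-01 -7.580e-02 -5.000e-04  5.494e-01]
 [-7.580e-02  9.971e-01 -4.000e-04  1.494e-01]
 [ 5.000e-04 -3.000e-04 -1.000e+00  2.502e-01]
 [ 0.000e+00  0.000e+00  0.000e+00  1.000e+00]]
[267 216  25  12 183] [280.9 221.4] [0.5966 0.1733 0.096 ] [-4.9   2.03 15.42]
0.52 [278.6, 220.8, 20.7, 12.3] [[0.5976 0.1711 0.092 ]]
```

View pics/c.png

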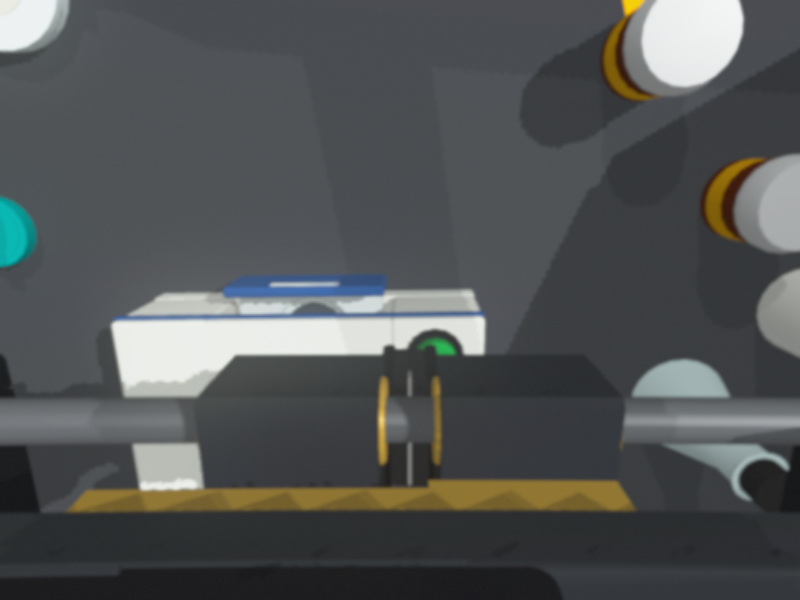

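The wrist view looks back towards the robot: the blue panel is at (305,285), and the green button at (435,348) is half hidden by the gripper. I'll move past it for a clear look.

```bash
python3 -m handwheel '[[[0,0,0,-4,0,0,0],[0,0,0,-8,0,0,0],[0,0,0,-11,0,0,0],[0,0,0,-11,0,0,0],[0,0,0,-11,0,0,0]]]' 
python3 - <<'E'
from h import *
T=tool(); im=vision.read_camera("wrist"); cv2.imwrite("pics/d.png",cv2.resize(im,(800,600)))
print(T.round(4))
h=cv2.cvtColor(im,cv2.COLOR_BGR2HSV)
for nm,lo,hi,z in(("g",(45,90,40),(85,255,255),.096),("b",(100,100,40),(130,255,255),.063)):
  n,l,s,ce=cv2.connectedComponentsWithStats(cv2.inRange(h,lo,hi))
  for i in range(1,n):
    if s[i,4]>80: p=onplane("wrist",ce[i],z,T)[0]; print(nm,s[i],ce[i].round(1),p.round(4),rel(p,T=T).round(2), cv2.minAreaRect(np.argwhere(l==i)[:,::-1].astype(np.float32)))
E
```

```text
time: 2.35
position: [0.6573, 0.1622, 0.25]
tool_rot: [-0.001, -0.041, 0.999, 0.0]
wrist_force: [-1.2, -1.0, 0.1]
width: 0.0005
[[-9.966e-01 -8.250e-02 -1.800e-03  6.573e-01]
 [-8.250e-02  9.966e-01  8.000e-04  1.622e-01]
 [ 1.700e-03  9.000e-04 -1.000e+00  2.500e-01]
 [ 0.000e+00  0.000e+00  0.000e+00  1.000e+00]]
g [260 113  31  32 745] [275.1 128.5] [0.6077 0.1713 0.096 ] [ 4.84  1.3  15.41] ((275.0, 128.50001525878906), (30.410520553588867, 29.96331024169922), 63.43495178222656)
g [ 97 284  18  15 217] [105.6 290.9] [ 0.8026 -0.0017  0.096 ] [-13.16 -17.55  15.36] ((105.5, 291.0), (14.0, 17.0), 90.0)
b [127  82 115   8 859] [184.   85.7] [0.5743 0.0739 0.063 ] [ 8.96 -8.13 18.71] ((184.0, 85.49999237060547), (113.99998474121094, 6.999999046325684), 0.0)
```

View pics/d.png

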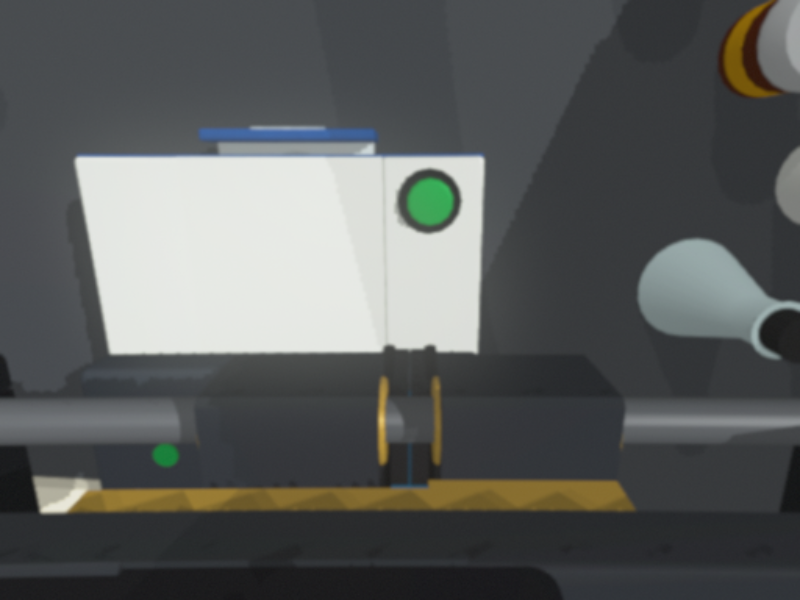

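The second view is clear: the button is at (430,201) and the panel top edge at (287,134), with the reader's edges parallel to the picture rows. That puts the button at (0.608, 0.171), which agrees with the top camera. Next I press it.

```bash
python3 -m handwheel '[[[0,0,0,2.5,0.7,4,0],[0,0,0,4.8,1.3,8,0],[0,0,0,4.8,1.3,12,0],[0,0,0,4.8,1.3,14.3,0],[0,0,0,4.8,1.3,14.3,0],[0,0,0,4.8,1.3,14.3,0]]]'; python3 -m handwheel '[[[0,0,0,0,0,0.4,0],[0,0,0,0,0,0.8,0],[0,0,0,0,0,1.0,0],[0,0,0,0,0,1.2,0],[0,0,0,0,0,1.3,0]]]'
```

```text
time: 3.0
position: [0.6074, 0.1717, 0.1086]
tool_rot: [-0.0, -0.042, 0.999, 0.001]
wrist_force: [-0.0, 0.4, -0.0]
width: 0.0003
time: 3.5
position: [0.6076, 0.1717, 0.096]
tool_rot: [-0.0, -0.042, 0.999, 0.001]
wrist_force: [-2.2, -0.4, 5.4]
width: 0.0007
```

```bash
python3 -m handwheel '[[[0,0,0,0,0,0,0],[0,0,0,0,0,0.1,0]]]';  python3 -m handwheel '[[[0,0,0,0,0,0.15,0],[0,0,0,0,0,0.2,0]]]'; python3 - <<'E'
from h import *
im=vision.read_camera("top"); cv2.imwrite("pics/e.png",cv2.resize(im[120:220,170:300],(780,600)))
for r in vision.trace("tray","top"): print(r["confidence"],r["extent"],onplane("top",r["extent"][:2],.05))
E
```

```text
time: 3.7
position: [0.6075, 0.1718, 0.0955]
tool_rot: [-0.0, -0.042, 0.999, 0.001]
wrist_force: [-3.0, -0.3, 4.5]
width: -0.0
time: 3.9
position: [0.6076, 0.1717, 0.0938]
tool_rot: [-0.0, -0.042, 0.999, 0.001]
wrist_force: [-0.1, -0.3, 2.5]
width: 0.0007
0.64 [242.0, 185.7, 34.2, 9.0] [[0.5732584  0.06625071 0.05      ]]
```

```bash
python3 -m handwheel '[[[0,0,0,0,0,0.1,0],[0,0,0,0,0,0.2,0],[0,0,0,0,0,0.25,0]]]'; python3 - <<'E'
from h import *
im=vision.read_camera("top"); cv2.imwrite("pics/e.png",cv2.resize(im[120:220,170:300],(780,600)))
for r in vision.trace("tray","top"): print(r["confidence"],r["extent"],onplane("top",r["extent"][:2],.05))
E
```

```text
time: 4.3
position: [0.6077, 0.1718, 0.0907]
tool_rot: [-0.0, -0.042, 0.999, 0.001]
wrist_force: [-1.0, -0.1, 3.4]
width: 0.0009
0.7 [242.7, 191.6, 35.3, 21.7] [[0.55237988 0.06467077 0.05      ]]
```

```bash
python3 -m handwheel '[[[0,0,0,0,0,-4,0],[0,0,0,0,-2.5,-8,0],[0,0,0,0,-5,-12,10],[0,0,0,0,-8,-16,30],[0,0,0,0,-10,-16,50],[0,0,0,0,-10,-16,50],[0,0,0,0,-10,-16,50]]]'; python3 - <<'E'
from h import *
T=tool(); im=vision.read_camera("wrist"); cv2.imwrite("pics/f.png",cv2.resize(im,(800,600)))
print(T.round(4)); np.save("T_tray.npy",T); cv2.imwrite("tray.png",im)
for r in vision.trace("tray","wrist"): print(r["confidence"],r["extent"])
E
```

```text
time: 5.1
position: [0.6155, 0.0722, 0.2498]
tool_rot: [-0.001, -0.041, 0.999, 0.001]
wrist_force: [-0.2, 0.3, -0.6]
width: 0.0323
[[-0.9966 -0.0827 -0.002   0.6155]
 [-0.0827  0.9966  0.0024  0.0722]
 [ 0.0018  0.0026 -1.      0.2498]
 [ 0.      0.      0.      1.    ]]
0.8 [266.9, 96.0, 118.8, 107.2]
```

View pics/f.png

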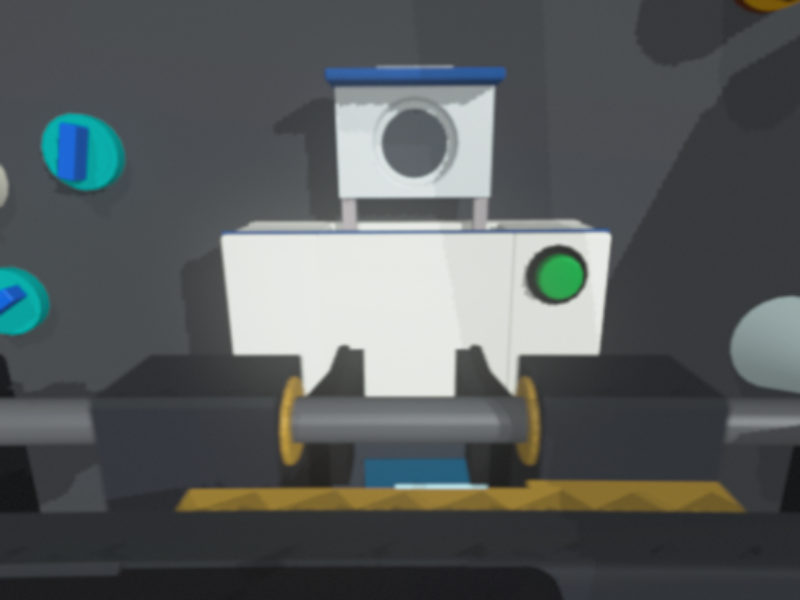

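The tray is out. The recess mouth is centred near (415,142), and the panel's top strip runs from (326,75) to (506,75).

```bash
python3 - <<'E'
from h import *
T=np.load("T_tray.npy"); s=.64
a=onplane("wrist",np.array([[374,142],[457,142],[415.5,99],[415.5,185]])*s,.036,T); print(a.round(4), "mouth size",np.linalg.norm(a[0]-a[1]),np.linalg.norm(a[2]-a[3]))
b=onplane("wrist",np.array([[326,69],[506,69]])*s,.063,T); print("panel front top",b.round(4),np.linalg.norm(b[0]-b[1]))
e=onplane("wrist",np.array([[222,233],[611,231]])*s,.085,T); print("reader edge",e.round(4),np.linalg.norm(e[0]-e[1]))
for n,u in(("panel",b[1]-b[0]),("reader",e[1]-e[0])): print(n,"yaw",np.degrees(np.arctan2(-u[0],u[1])))
y=np.radians(4.5); X=np.array([np.cos(y),np.sin(y),0])
pf=b.mean(0); print("seat from panel",(pf+.046*X).round(4),"from reader edge",X[:2]@e.mean(0)[:2]-.059, "mouth along X", X[:2]@np.array([a[2:].mean(0)[0],a[:2].mean(0)[1]]), "panel along X",X[:2]@pf[:2]+.046)
print("tool x yaw",np.degrees(np.arctan2(-T[1,0],-T[0,0])))
# next: look at the clean cassette: TCP past it
print(rel([.68,-.26,.22]))
print("clean project at wrist then")
E
```

```text
[[0.5319 0.0404 0.036 ]
 [0.5269 0.1002 0.036 ]
 [0.5006 0.0678 0.036 ]
 [0.5596 0.0729 0.036 ]] mouth size 0.060086330558894875 0.059166905458223
panel front top [[0.4907 0.0085 0.063 ]
 [0.4811 0.1244 0.063 ]] 0.11625172786604099
reader edge [[ 0.5989 -0.0524  0.085 ]
 [ 0.5766  0.2029  0.085 ]] 0.2562496185358979
panel yaw 4.737930526277083
reader yaw 4.994501972742714
seat from panel [0.5317 0.0701 0.063 ] from reader edge 0.5328466987457354 mouth along X 0.5339619047822264 panel along X 0.5356065811637243
tool x yaw 4.745652701231591
[ -3.60606239 -33.81031113   2.81874666]
clean project at wrist then
```

```bash
python3 -m handwheel '[[[0,0,0,-0.5,-4.5,0,40],[0,0,0,-1,-9,0.5,40],[0,0,0,-1.5,-13.5,1,40],[0,0,0,-2,-18,1.5,40],[0,0,0,-2,-22.5,2,40],[0,0,0,-2,-27,2.5,40],[0,0,0,-2,-31.5,3,40],[0,0,0,-2,-34.5,3,40]]]';python3 -m handwheel '[[[0,0,0,0,0,0,40],[0,0,0,0,0,0,40]]]'; python3 - <<'E'
from h import *
T=tool(); im=vision.read_camera("wrist"); cv2.imwrite("pics/g.png",cv2.resize(im,(800,600)))
print(T.round(4)); np.save("T_cl.npy",T); cv2.imwrite("cl.png",im)
for r in vision.trace("clean_center","wrist"):
    m=r["region"]; b=cv2.inRange(cv2.cvtColor(im,cv2.COLOR_BGR2HSV),(100,150,40),(130,255,255))*m.astype(np.uint8)
    print(round(r["confidence"],2),np.round(r["extent"]),onplane("wrist",r["extent"][:2],.014,T)[0].round(4), np.median(im[m],0))
E
```

```text
time: 6.0
position: [0.6639, -0.2703, 0.2157]
tool_rot: [-0.003, -0.042, 0.999, 0.001]
wrist_force: [0.1, -0.5, -0.5]
width: 0.0347
time: 6.2
position: [0.6637, -0.2692, 0.2137]
tool_rot: [-0.005, -0.042, 0.999, 0.002]
wrist_force: [0.8, 1.1, 0.4]
width: 0.035
[[-0.9964 -0.0847 -0.0094  0.6637]
 [-0.0848  0.9964  0.0041 -0.2692]
 [ 0.009   0.0049 -0.9999  0.2137]
 [ 0.      0.      0.      1.    ]]
0.96 [270. 185.  52.  47.] [ 0.6819 -0.2566  0.014 ] [231. 222.  10.]
0.89 [196. 189.  52.  46.] [ 0.6937 -0.3439  0.014 ] [231.  92. 158.]
0.82 [260. 101.  47.  50.] [ 0.5879 -0.2768  0.014 ] [247. 247. 243.]
0.71 [346.  80.  54.  55.] [ 0.5578 -0.1858  0.014 ] [237. 218.  10.]
0.34 [109.  50. 100.  83.] [ 0.5503 -0.4384  0.014 ] [247. 247. 246.]
```

View pics/g.png

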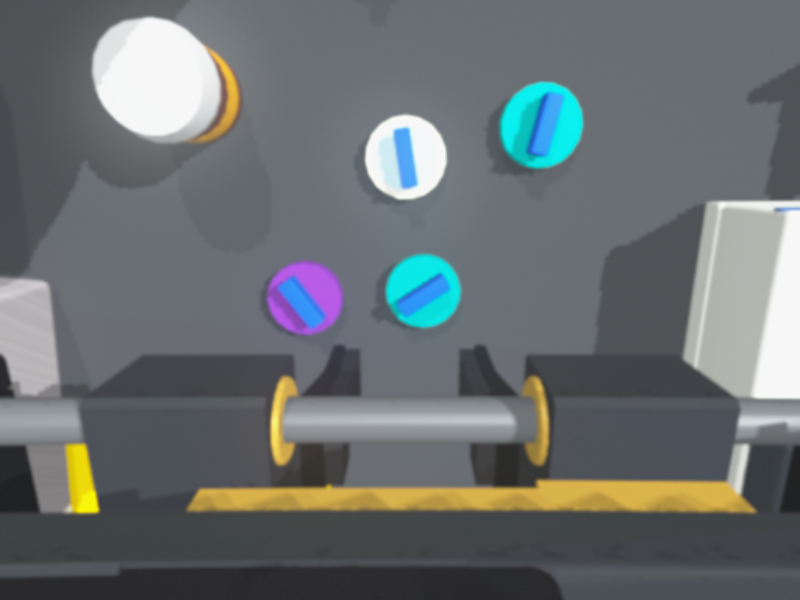

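Four candidates show:
- White disc with a blue rib at (405,157).
- Turquoise at (541,125).
- Turquoise at (423,291).
- Purple at (304,298).

Only the first fits the description, with a white body and pale blue face. I'll confirm it in a crop while measuring.

```bash
python3 - <<'E'
from h import *
T=np.load("T_cl.npy"); im=cv2.imread("cl.png")
cv2.imwrite("pics/h.png",cv2.resize(im[65:135,220:300],(640,560),interpolation=cv2.INTER_CUBIC))
h=cv2.cvtColor(im,cv2.COLOR_BGR2HSV); b=cv2.inRange(h,(100,120,60),(125,255,255)); b[:, :225]=0;b[:,295:]=0;b[:70]=0;b[130:]=0
p=np.argwhere(b)[:,::-1]; w=onplane("wrist",p,.028,T)
r=cv2.minAreaRect((w[:,:2]*1000).astype(np.float32)); print("rib",len(p),r)
d,v=np.linalg.eigh(np.cov(w[:,:2].T)); u=v[:,1]*np.sign(v[0,1]); print("rib yaw",np.degrees(np.arctan2(u[1],u[0])))
wt=((im.min(2)>190)|(b>0)).astype(np.uint8); wt[:, :225]=0;wt[:,295:]=0;wt[:70]=0;wt[130:]=0
c=max(cv2.findContours(wt,0,1)[0],key=cv2.contourArea); q=onplane("wrist",cv2.convexHull(c)[:,0],.010,T); print("disc",cv2.minEnclosingCircle((q[:,:2]*1000).astype(np.float32)))
E
```

```text
rib 361 ((587.8854370117188, -277.7258605957031), (38.163509368896484, 10.227128982543945), 13.843681335449219)
rib yaw 13.494096129892272
disc ((587.3558349609375, -277.400146484375), 28.852792739868164)
```

View pics/h.png

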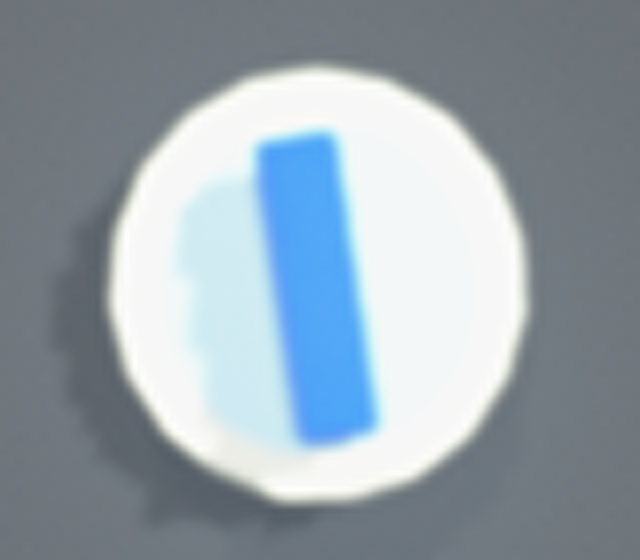

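The crop confirms a white body, a pale blue face and a blue rib at yaw 13.5°. This is the clean cassette. Next I work out the grasp move.

```bash
cat >> h.py <<'E'
def go(p,yaw,T=None):
    "print turn (rad) and shift (cm) to TCP p, tool down, -tool x at yaw deg"
    T=tool() if T is None else T; y=np.radians(yaw); c,s=np.cos(y),np.sin(y)
    G=np.array([[-c,-s,0],[-s,c,0],[0,0,-1.]])
    print(p,"turn",R.from_matrix(T[:3,:3].T@G).as_rotvec().round(3),"shift",rel(p,T=T).round(2))
E
python3 - <<'E'
from h import *
for z in(.12,.05,.015): go([.5875,-.2775,z],13.5)
E
```

```text
[0.5875, -0.2775, 0.12] turn [ 0.006 -0.007 -0.147] shift [ 7.7  -0.42  9.52]
[0.5875, -0.2775, 0.05] turn [ 0.006 -0.007 -0.147] shift [ 7.65 -0.45 16.52]
[0.5875, -0.2775, 0.015] turn [ 0.006 -0.007 -0.147] shift [ 7.63 -0.47 20.02]
```

```bash
python3 -m handwheel '[[[0.006,-0.007,-0.147,4,-0.2,3,40],[0.006,-0.007,-0.147,7.7,-0.42,6,40],[0.006,-0.007,-0.147,7.7,-0.42,9.5,40],[0.006,-0.007,-0.147,7.65,-0.45,13.5,40],[0.006,-0.007,-0.147,7.65,-0.45,16.5,40],[0.006,-0.007,-0.147,7.65,-0.45,16.5,40],[0.006,-0.007,-0.147,7.65,-0.45,16.5,40]]]'; python3 - <<'E'
from h import *
T=tool(); im=vision.read_camera("wrist"); cv2.imwrite("pics/i.png",cv2.resize(im,(800,600)))
go([.5875,-.2775,.015],13.5)
E
```

```text
time: 7.0
position: [0.5884, -0.2759, 0.0508]
tool_rot: [0.0, -0.119, 0.993, 0.0]
wrist_force: [1.0, -0.1, -0.1]
width: 0.0344
[0.5875, -0.2775, 0.015] turn [-0.001  0.002  0.002] shift [ 0.19 -0.03  3.69]
```

```bash
python3 -m handwheel '[[[0,0,0,0.1,0,1.5,40],[0,0,0,0.15,0,2.8,40],[0,0,0,0.15,0,3.5,40],[0,0,0,0.15,0,3.6,40],[0,0,0,0.15,0,3.6,5],[0,0,0,0.15,0,3.6,5],[0,0,0,0.15,0,3.6,5],[0,0,0,0.15,0,3.6,5]]]' 15; python3 -m handwheel '[[[0,0,0,0,0,0,5],[0,0,0,0,0,-1,5],[0,0,0,0,0,-3,5],[0,0,0,0,0,-3,5]]]'
```

```text
time: 7.85
position: [0.5881, -0.2773, 0.0163]
tool_rot: [0.002, -0.118, 0.993, -0.001]
wrist_force: [0.2, -0.9, -0.5]
width: 0.0116
time: 8.25
position: [0.59, -0.2784, 0.0494]
tool_rot: [0.004, -0.118, 0.993, -0.002]
wrist_force: [1.0, -0.4, -0.2]
width: 0.0124
```

```bash
python3 -m handwheel '[[[0,0,0,0,0,-4,5],[0,0,0,0,0,-8,5],[0,0,0,0,0,-12,5],[0,0,0,0,0,-12,5]]]'; python3 - <<'E'
from h import *
go([.5305,.0705,.15],4.8)
E
```

```text
time: 8.65
position: [0.5923, -0.2799, 0.1758]
tool_rot: [0.009, -0.118, 0.993, -0.005]
wrist_force: [-0.3, -0.7, 0.1]
width: 0.0117
[0.5305, 0.0705, 0.15] turn [-0.011  0.018  0.153] shift [-2.17 35.54  2.18]
```

```bash
python3 -m handwheel '[[[-0.01,0.018,0.05,-0.3,4,0,5],[-0.01,0.018,0.1,-0.6,8.5,0,5],[-0.01,0.018,0.15,-0.9,13,0,5],[-0.01,0.018,0.153,-1.2,17.5,0,5],[-0.01,0.018,0.153,-1.5,22,0.5,5],[-0.01,0.018,0.153,-1.8,26.5,1,5],[-0.01,0.018,0.153,-2.1,31,1.5,5],[-0.01,0.018,0.153,-2.2,34,2,5]]]'; python3 -m handwheel '[[[0,0,0,0,1.5,0,5],[0,0,0,0,1.5,0,5],[0,0,0,0,1.5,0,5]]]';  python3 - <<'E'
from h import *
go([.5305,.0705,.15],4.8);go([.5305,.0705,.06],4.8)
print(sensors.get_obs()["wrist_force"])
E
```

```text
time: 9.45
position: [0.5331, 0.0594, 0.1512]
tool_rot: [-0.0, -0.044, 0.999, 0.0]
wrist_force: [-0.2, -0.4, -0.3]
width: 0.0117
time: 9.75
position: [0.5316, 0.0737, 0.1508]
tool_rot: [-0.0, -0.044, 0.999, -0.0]
wrist_force: [0.2, -1.0, -0.4]
width: 0.0118
[0.5305, 0.0705, 0.15] turn [-0.    -0.001  0.004] shift [ 0.14 -0.31  0.08]
[0.5305, 0.0705, 0.06] turn [-0.    -0.001  0.004] shift [ 0.14 -0.31  9.08]
[ 0.16030611 -1.01378798 -0.41140153]
```

```bash
python3 -m handwheel '[[[0,0,0,0.14,-0.3,3,5],[0,0,0,0.14,-0.3,6,5],[0,0,0,0.14,-0.3,8.8,5],[0,0,0,0.14,-0.3,8.9,5],[0,0,0,0.14,-0.3,8.9,5],[0,0,0,0.14,-0.3,8.9,5]]]'; python3 - <<'E'
from h import *
T=tool(); w=vision.read_camera("wrist"); s=vision.read_camera("scene")
cv2.imwrite("pics/j.png",np.vstack([cv2.resize(w[60:250,130:390],(520,380)),cv2.resize(s[140:240,180:350],(520,306))])[:600])
cv2.imwrite("pics/j.png",np.hstack([cv2.resize(w[100:250,160:360],(400,300)),cv2.resize(s[160:235,220:320],(400,300))]))
go([.5305,.0705,.044],4.8)
E
```

```text
time: 10.35
position: [0.5318, 0.0699, 0.0632]
tool_rot: [0.001, -0.043, 0.999, -0.0]
wrist_force: [-0.9, -0.0, -0.6]
width: 0.0121
[0.5305, 0.0705, 0.044] turn [-0.     0.002  0.003] shift [0.12 0.02 1.93]
```

View pics/j.png

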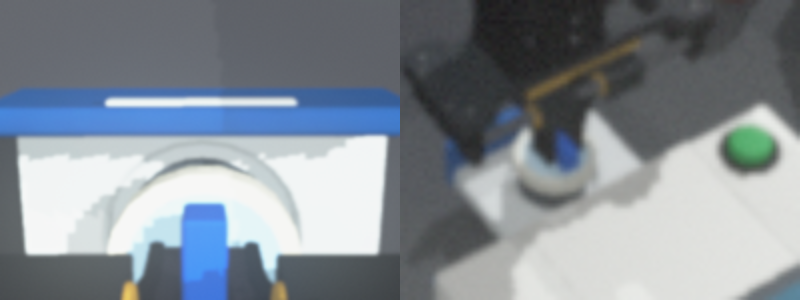

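The left half shows the cassette above the recess, centred sideways: rim from 107 to 300, recess from 100 to 300. I'll check the depth direction numerically.

```bash
python3 - <<'E'
from h import *
T=tool(); y=np.radians(4.8); X=np.array([np.cos(y),np.sin(y),0]); 
f=lambda v,z:(X@onplane("wrist",[160+201/2,100+v/2],z,T)[0])
S=X@np.array([.5305,.0705,0])
print("seat est",S,"TCP",X@T[:3,3])
print("mouth outer->centre",f(142,.036)+.032,f(142,.036)+.030,"mouth inner floor edge",f(157,.034)+.030,"disc centre",f(167,.059)+.028)
print("panel front",f(88,.063)+.046)
g=lambda u,v,z:np.array([-X[1],X[0],0])@onplane("wrist",[160+u/2,100+v/2],z,T)[0]
print("lat: disc",(g(107,245,.059)+g(300,245,.059))/2,"panel/tray",(g(25,225,.036)+g(382,225,.036))/2,"tcp",np.array([-X[1],X[0],0])@T[:3,3])
E
```

```text
seat est 0.5345387497867903 TCP 0.535710905335303
mouth outer->centre 0.5352358497736889 0.5332358497736889 mouth inner floor edge 0.5384124931422902 disc centre 0.5332499386812387
panel front 0.5294059769729518
lat: disc 0.025503154107161533 panel/tray 0.025515126459827866 tcp 0.02565866478881995
```

```bash
python3 -m handwheel '[[[0,0,0,0.05,0,0.6,5],[0,0,0,0.05,0,1.0,5],[0,0,0,0.05,0,1.3,5]]]'; python3 -m handwheel '[[[0,0,0,0,0,0.2,5],[0,0,0,0,0,0.35,5]]]'
```

```text
time: 10.75
position: [0.5311, 0.0705, 0.0501]
tool_rot: [0.001, -0.044, 0.999, 0.0]
wrist_force: [0.1, 0.1, -0.8]
width: 0.0121
time: 10.95
position: [0.531, 0.0705, 0.0463]
tool_rot: [0.001, -0.044, 0.999, 0.0]
wrist_force: [0.3, 0.1, -0.7]
width: 0.0122
```

```bash
python3 -m handwheel '[[[0,0,0,0,0,0.1,5],[0,0,0,0,0,0.15,5],[0,0,0,0,0,0.15,5]]]'; python3 -m handwheel '[[[0,0,0,0,0,0,25],[0,0,0,0,0,0,30],[0,0,0,0,0,0,30],[0,0,0,0,0,-1,30],[0,0,0,0,0,-4,30],[0,0,0,-3,0,-8,30],[0,0,0,-7,0,-12,10],[0,0,0,-8.5,0,-15,0]]]'; python3 -m handwheel '[[[0,0,0,0,0,-3,0],[0,0,0,0,0,-4.5,0],[0,0,0,0,0,-4.5,0]]]';  python3 - <<'E'
from h import *
T=tool(); im=vision.read_camera("wrist"); cv2.imwrite("pics/k.png",cv2.resize(im[0:240,130:450],(800,600))); cv2.imwrite("tray2.png",im); np.save("T2.npy",T)
print(T.round(4))
E
```

```text
time: 11.25
position: [0.5309, 0.0704, 0.0447]
tool_rot: [0.001, -0.044, 0.999, -0.0]
wrist_force: [0.1, 1.1, -0.5]
width: 0.0118
time: 12.05
position: [0.6176, 0.078, 0.1979]
tool_rot: [0.002, -0.044, 0.999, 0.0]
wrist_force: [1.1, -0.2, -0.2]
width: 0.0168
time: 12.35
position: [0.6182, 0.078, 0.2454]
tool_rot: [0.005, -0.044, 0.999, 0.001]
wrist_force: [-0.2, 0.1, 0.4]
width: 0.0015
[[-9.962e-01 -8.700e-02  9.300e-03  6.182e-01]
 [-8.700e-02  9.962e-01  1.500e-03  7.800e-02]
 [-9.400e-03  7.000e-04 -1.000e+00  2.454e-01]
 [ 0.000e+00  0.000e+00  0.000e+00  1.000e+00]]
```

View pics/k.png

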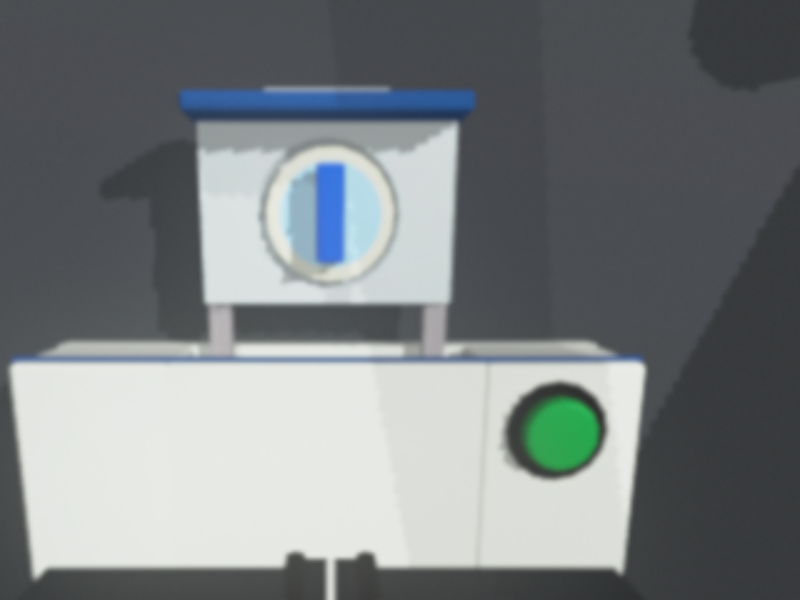

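The cassette lies concentric and flat in the recess, at crop pixel (330,213), and the tray is still fully out. Now I go round to the front of the panel.

```bash
python3 -m handwheel '[[[0,0.009,0,4,0,0,0],[0,0.009,0,8,0,0,0],[0,0.009,0,12,0,0,0],[0,0.009,0,16,0,0,0],[0,0.009,0,18,0,0,0],[0,0.009,0,18,0,3,0],[0,0.009,0,18,0,6,0],[0,0.009,0,18,0,8,0]]]'; python3 - <<'E'
from h import *
y=np.radians(4.8);X=np.array([np.cos(y),np.sin(y),0]);N=np.array([-X[1],X[0],0])
go(X*.445+N*.0255+[0,0,.043],4.8)
E
```

```text
time: 13.2
position: [0.4347, 0.0618, 0.1588]
tool_rot: [-0.005, -0.044, 0.999, -0.0]
wrist_force: [-0.1, -0.1, 0.7]
width: 0.0006
[0.44130554 0.06264721 0.043     ] turn [-0.001 -0.009  0.004] shift [-0.77  0.03 11.58]
```

```bash
python3 -m handwheel '[[[0,-0.01,0,-0.7,0,4,0],[0,-0.01,0,-0.7,0,8,0],[0,-0.01,0,-0.7,0,11.5,0],[0,-0.01,0,-0.7,0,11.5,0],[0,-0.01,0,-0.7,0,11.5,0]]]'; python3 -m handwheel '[[[0,0,0,-0.7,0,0,0],[0,0,0,-1.4,0,0,0],[0,0,0,-2.1,0,0,0],[0,0,0,-2.6,0,0,0]]]'; python3 - <<'E'
from h import *
y=np.radians(4.8);X=np.array([np.cos(y),np.sin(y),0])
print("along",X@tool()[:3,3]); go(X*.54+np.array([-X[1],X[0],0])*.0255+[0,0,.042],4.8)
E
```

```text
time: 13.7
position: [0.439, 0.0618, 0.0431]
tool_rot: [-0.001, -0.044, 0.999, -0.001]
wrist_force: [1.2, -0.2, 0.1]
width: 0.0003
time: 14.1
position: [0.4667, 0.0644, 0.044]
tool_rot: [-0.0, -0.044, 0.999, -0.0]
wrist_force: [-0.1, 0.7, 0.6]
width: 0.0006
along 0.47043744001279325
[0.53597236 0.0705966  0.042     ] turn [-0.001 -0.     0.004] shift [-6.96  0.01  0.2 ]
```

```bash
python3 -m handwheel '[[[0,0,0,-0.3,0,0.05,0],[0,0,0,-0.6,0,0.1,0],[0,0,0,-0.9,0,0.1,0],[0,0,0,-1.2,0,0.1,0],[0,0,0,-1.5,0,0.1,0],[0,0,0,-1.8,0,0.1,0],[0,0,0,-2.1,0,0.1,0],[0,0,0,-2.4,0,0.1,0]]]'; python3 -m handwheel '[[[0,0,0,-0.3,0,0,0],[0,0,0,-0.6,0,0,0],[0,0,0,-0.9,0,0,0],[0,0,0,-1.2,0,0,0],[0,0,0,-1.5,0,0,0],[0,0,0,-1.8,0,0,0],[0,0,0,-2.1,0,0,0],[0,0,0,-2.4,0,0,0]]]'; python3 -m handwheel '[[[0,0,0,-0.3,0,0,0],[0,0,0,-0.6,0,0,0],[0,0,0,-0.9,0,0,0],[0,0,0,-1.2,0,0,0],[0,0,0,-1.5,0,0,0],[0,0,0,-1.8,0,0,0]]]'; python3 - <<'E'
from h import *
y=np.radians(4.8);X=np.array([np.cos(y),np.sin(y),0])
print("along",X@tool()[:3,3]); go(X*.56+np.array([-X[1],X[0],0])*.0255+[0,0,.042],4.8)
E
```

```text
time: 14.9
position: [0.4901, 0.0664, 0.0426]
tool_rot: [-0.001, -0.044, 0.999, -0.001]
wrist_force: [-3.9, -0.8, -0.4]
width: 0.0006
time: 15.7
position: [0.5141, 0.0685, 0.0426]
tool_rot: [-0.001, -0.044, 0.999, -0.001]
wrist_force: [-4.8, -0.1, 3.2]
width: 0.0007
time: 16.3
position: [0.5319, 0.0701, 0.0426]
tool_rot: [-0.001, -0.044, 0.999, -0.0]
wrist_force: [-6.0, -0.5, 3.3]
width: 0.0004
along 0.535911248752471
[0.55590222 0.07227016 0.042     ] turn [-0.001 -0.003  0.004] shift [-2.41  0.    0.06]
```

```bash
python3 -m handwheel '[[[0,0,0,-0.2,0,0,0],[0,0,0,-0.4,0,0,0],[0,0,0,-0.6,0,0,0],[0,0,0,-0.8,0,0,0],[0,0,0,-1.0,0,0,0],[0,0,0,-1.2,0,0,0],[0,0,0,-1.4,0,0,0],[0,0,0,-1.5,0,0,0]]]'; for i in 1 2; do :; done; python3 -m handwheel '[[[0,0,0,-0.1,0,0,0],[0,0,0,-0.2,0,0,0],[0,0,0,-0.3,0,0,0],[0,0,0,-0.4,0,0,0]]]'; python3 - <<'E'
from h import *
y=np.radians(4.8);X=np.array([np.cos(y),np.sin(y),0])
T=tool(); print("along",X@T[:3,3]); im=vision.read_camera("wrist"); cv2.imwrite("p1.png",im)
h=cv2.cvtColor(im,cv2.COLOR_BGR2HSV); n,l,s,ce=cv2.connectedComponentsWithStats(cv2.inRange(h,(100,100,40),(130,255,255)))
print([(s[i].tolist()) for i in range(1,n) if s[i,4]>80])
E
```

```text
time: 17.1
position: [0.5458, 0.0713, 0.0426]
tool_rot: [-0.003, -0.044, 0.999, -0.001]
wrist_force: [-8.8, -0.4, 8.1]
width: 0.0005
time: 17.5
position: [0.5478, 0.0715, 0.0426]
tool_rot: [-0.005, -0.044, 0.999, -0.001]
wrist_force: [-9.8, -1.0, 8.8]
width: 0.0006
along 0.5518616143085128
[]
```

```bash
python3 -m handwheel '[[[0,0,0,-0.2,0,-0.1,0],[0,0,0,-0.3,0,-0.2,0],[0,0,0,-0.4,0,-0.2,0]]]'; python3 -m handwheel '[[[0,0,0,-0.2,0,-0.1,0],[0,0,0,-0.3,0,-0.1,0],[0,0,0,-0.4,0,-0.1,0],[0,0,0,-0.45,0,-0.1,0]]]'
```

```text
time: 17.85
position: [0.5481, 0.0715, 0.0429]
tool_rot: [-0.01, -0.044, 0.999, -0.001]
wrist_force: [-10.3, -0.4, 0.4]
width: 0.0005
time: 18.25
position: [0.5491, 0.0716, 0.0429]
tool_rot: [-0.014, -0.044, 0.999, -0.001]
wrist_force: [-10.7, -0.7, 4.9]
width: -0.0
```

```bash
python3 - <<'E'
from h import *
y=np.radians(4.8);X=np.array([np.cos(y),np.sin(y),0])
T=tool(); print("along",X@T[:3,3]); go(X*.56+np.array([-X[1],X[0],0])*.0255+[0,0,.043],4.8)
print(T.round(3)); print(sensors.get_obs()["ft_torque"],sensors.get_obs()["joint_positions"])
vision.read_camera("top")
for r in vision.trace("tray","top")[:2]: print(r["confidence"],r["extent"])
E
```

```text
along 0.5531560864385664
[0.55590222 0.07227016 0.043     ] turn [-0.001 -0.027  0.004] shift [-0.68  0.01 -0.03]
[[-0.996 -0.088 -0.027  0.549]
 [-0.088  0.996 -0.004  0.072]
 [ 0.027 -0.001 -1.     0.043]
 [ 0.     0.     0.     1.   ]]
[-0.06544197  2.25097833  0.01240324] [-0.32935562  0.5104222   0.16231516  1.96747135 -0.1251402   0.70034169
  1.56945648]
```

```bash
python3 -m handwheel '[[[0,-0.027,0,-0.3,0,0,0],[0,-0.035,0,-0.4,0,0,0],[0,-0.035,0,-0.5,0,0,0],[0,-0.035,0,-0.6,0,0,0]]]'; python3 -m handwheel '[[[0,-0.02,0,-0.3,0,0,0],[0,-0.02,0,-0.4,0,0,0],[0,-0.02,0,-0.5,0,0,0]]]'
```

```text
time: 18.75
position: [0.5516, 0.0718, 0.0422]
tool_rot: [0.0, -0.044, 0.999, -0.001]
wrist_force: [-11.4, -0.4, 8.8]
width: 0.0006
time: 19.05
position: [0.553, 0.0719, 0.042]
tool_rot: [0.006, -0.044, 0.999, -0.0]
wrist_force: [-13.4, -1.7, 10.6]
width: 0.0001
```

```bash
python3 -m handwheel '[[[0,0,0,-0.15,0,-0.15,0],[0,0,0,-0.15,0,-0.25,0]]]'; python3 - <<'E'
from h import *
o=sensors.get_obs(); print(o["wrist_force"].round(1) if hasattr(o["wrist_force"],"round") else o["wrist_force"])
s=vision.read_camera("scene"); t=vision.read_camera("top"); w=vision.read_camera("wrist")
cv2.imwrite("pics/l.png",np.vstack([np.hstack([cv2.resize(s[160:240,220:340],(400,266)),cv2.resize(t[140:200,185:285],(400,266))]),cv2.resize(w,(800,600))[-334:] if 0 else cv2.resize(w[80:250],(800,266))]))
go([.556,.0722,.043],4.8)
E
```

```text
time: 19.25
position: [0.5518, 0.0717, 0.043]
tool_rot: [0.003, -0.044, 0.999, -0.001]
wrist_force: [-5.9, -0.2, -4.8]
width: 0.0006
[-5.9 -0.2 -4.8]
[0.556, 0.0722, 0.043] turn [-0.001  0.006  0.005] shift [-0.42  0.01  0.01]
```

View pics/l.png

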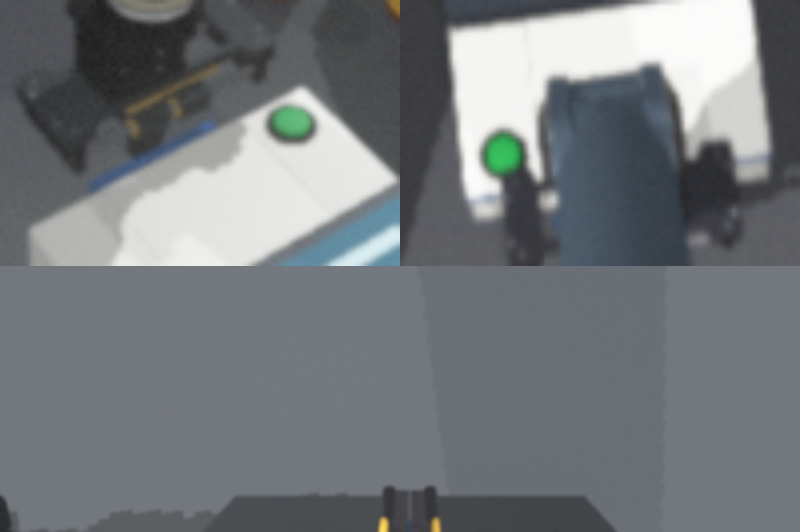

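```bash
python3 - <<'E'
from h import *
def gc(im,sx,sy,x0,y0):
    h=cv2.cvtColor(im,cv2.COLOR_BGR2HSV); p=np.argwhere(cv2.inRange(h,(45,90,40),(85,255,255))); return (p[:,1].mean()/sx+x0,p[:,0].mean()/sy+y0,p[:,0].min()/sy+y0,p[:,0].max()/sy+y0,len(p)/sx/sy)
print("j (button up)",gc(cv2.imread("pics/j.png")[:,400:],4,4,220,160))
print("l",gc(cv2.imread("pics/l.png")[:266,:400],400/120,266/80,220,160))
B=np.array([.6077,.1713,.096]); print("expected px up/7mm down",proj("scene",[B,B-[0,0,.004],B-[0,0,.007]]))
E
```

```text
j (button up) (np.float64(307.3588283157038), np.float64(196.5512611879577), np.float64(192.25), np.float64(200.75), 76.8125)
l (np.float64(307.3317689530686), np.float64(196.78836079368097), np.float64(192.4812030075188), np.float64(200.90225563909775), 74.97744360902254)
expected px up/7mm down [[307.93556548 194.84931416]
 [307.75589084 195.8618048 ]
 [307.6217959  196.61726485]]
```

```bash
python3 -m handwheel '[[[0,0,0,-0.15,0,0.05,0],[0,0,0,-0.25,0,0.05,0]]]'; python3 -m handwheel '[[[0,0,0,-0.2,0,-0.05,0],[0,0,0,-0.25,0,-0.05,0]]]'
```

```text
time: 19.6
position: [0.552, 0.0717, 0.042]
tool_rot: [0.0, -0.044, 0.999, -0.001]
wrist_force: [-9.3, -1.6, 5.0]
width: 0.0006
time: 19.8
position: [0.552, 0.0717, 0.042]
tool_rot: [-0.003, -0.044, 0.999, -0.001]
wrist_force: [-10.4, -0.1, 6.2]
width: 0.0005
```

```bash
python3 -m handwheel '[[[0,-0.01,0,-0.3,0,-0.1,0],[0,-0.01,0,-0.4,0,-0.1,0]]]'; python3 -m handwheel '[[[0,-0.01,0,-0.3,0,-0.1,0],[0,-0.01,0,-0.4,0,-0.1,0]]]'
```

```text
time: 20.0
position: [0.5522, 0.0717, 0.042]
tool_rot: [-0.002, -0.044, 0.999, -0.001]
wrist_force: [-11.9, 0.0, 6.4]
width: 0.0006
time: 20.2
position: [0.5525, 0.0717, 0.042]
tool_rot: [-0.001, -0.044, 0.999, -0.001]
wrist_force: [-11.3, -0.3, 6.1]
width: 0.0002
```

```bash
python3 -m handwheel '[[[0,-0.01,0,-0.3,0,-0.15,0],[0,-0.015,0,-0.45,0,-0.15,0],[0,-0.015,0,-0.55,0,-0.15,0]]]'; python3 -m handwheel '[[[0,-0.01,0,-0.3,0,-0.15,0],[0,-0.015,0,-0.45,0,-0.15,0],[0,-0.015,0,-0.55,0,-0.15,0]]]'
```

```text
time: 20.5
position: [0.5529, 0.0718, 0.042]
tool_rot: [0.001, -0.044, 0.999, -0.001]
wrist_force: [-12.4, -0.2, 4.2]
width: 0.0003
time: 20.8
position: [0.5536, 0.0718, 0.042]
tool_rot: [0.003, -0.045, 0.999, -0.001]
wrist_force: [-10.8, -1.6, 2.7]
width: 0.0005
```

```bash
python3 -m handwheel '[[[0,-0.005,0,-0.3,0,-0.1,0],[0,-0.01,0,-0.45,0,-0.1,0],[0,-0.01,0,-0.6,0,-0.1,0]]]'; python3 -m handwheel '[[[0,-0.005,0,-0.3,0,-0.1,0],[0,-0.01,0,-0.45,0,-0.1,0],[0,-0.01,0,-0.6,0,-0.1,0]]]'
```

```text
time: 21.1
position: [0.5564, 0.0721, 0.0419]
tool_rot: [0.005, -0.045, 0.999, -0.001]
wrist_force: [-8.3, -0.1, 0.1]
width: 0.0001
time: 21.4
position: [0.5604, 0.0724, 0.0419]
tool_rot: [0.008, -0.045, 0.999, -0.001]
wrist_force: [-7.5, -1.1, -0.8]
width: 0.0004
```

```bash
python3 -m handwheel '[[[0,0.01,0,-0.1,0,-0.05,0],[0,0.01,0,-0.2,0,-0.05,0],[0,0.01,0,-0.3,0,-0.05,0]]]'; python3 -m handwheel '[[[0,0.005,0,-0.1,0,-0.05,0],[0,0.005,0,-0.2,0,-0.05,0],[0,0.005,0,-0.3,0,-0.05,0]]]'
```

```text
time: 21.7
position: [0.5609, 0.0725, 0.0419]
tool_rot: [-0.0, -0.045, 0.999, -0.001]
wrist_force: [-10.8, -1.5, 6.9]
width: 0.0003
time: 22.0
position: [0.561, 0.0725, 0.042]
tool_rot: [-0.006, -0.045, 0.999, -0.001]
wrist_force: [-11.4, -1.4, 8.7]
width: 0.0003
```

```bash
python3 -m handwheel '[[[0,-0.01,0,-0.25,0,-0.1,0],[0,-0.02,0,-0.35,0,-0.1,0],[0,-0.02,0,-0.4,0,-0.1,0]]]'; python3 -m handwheel '[[[0,-0.01,0,-0.25,0,-0.1,0],[0,-0.015,0,-0.35,0,-0.1,0],[0,-0.015,0,-0.4,0,-0.1,0]]]'
```

```text
time: 22.3
position: [0.561, 0.0725, 0.042]
tool_rot: [-0.0, -0.045, 0.999, -0.001]
wrist_force: [-11.3, -1.0, 5.5]
width: 0.0004
time: 22.6
position: [0.5611, 0.0725, 0.0419]
tool_rot: [0.003, -0.045, 0.999, -0.001]
wrist_force: [-11.7, -0.7, 4.8]
width: 0.0006
```

```bash
python3 - <<'E'
from h import *
s=vision.read_camera("scene"); h=cv2.cvtColor(s,cv2.COLOR_BGR2HSV)
g=cv2.inRange(h,(45,90,40),(85,255,255))[160:235,220:320]; p=np.argwhere(g); print("green",p.mean(0)[::-1]+[220,160],len(p),sensors.get_obs()["wrist_force"])
b=cv2.inRange(h,(100,80,30),(130,255,255)); b[:, :230]=0; b[:,300:]=0; b[:180]=0; b[222:]=0
cv2.imwrite("pics/m.png",cv2.resize(s[165:235,230:340],(770,490),interpolation=cv2.INTER_CUBIC))
y=np.radians(4.8);X=np.array([np.cos(y),np.sin(y),0]);N=np.array([-X[1],X[0],0])
for L in(.565,.570,.575,.580): print(L,proj("scene",[X*L+N*(.0255-.059)+[0,0,.063],X*L+N*(.0255+.059)+[0,0,.063]]).round(1).tolist())
print("reader edge",proj("scene",[X*.592+N*(.0255-.059)+[0,0,.085],X*.592+N*(.0255+.059)+[0,0,.085]]).round(1).tolist())
E
```

```text
green [307.01265823 196.10126582] 79 [-10.72202746  -0.96863525   5.37118201]
0.565 [[246.8, 214.0], [283.5, 195.4]]
0.57 [[247.8, 215.3], [284.6, 196.6]]
0.575 [[248.9, 216.6], [285.7, 197.7]]
0.58 [[249.9, 217.9], [286.8, 198.9]]
reader edge [[252.6, 215.6], [290.2, 196.4]]
```

View pics/m.png

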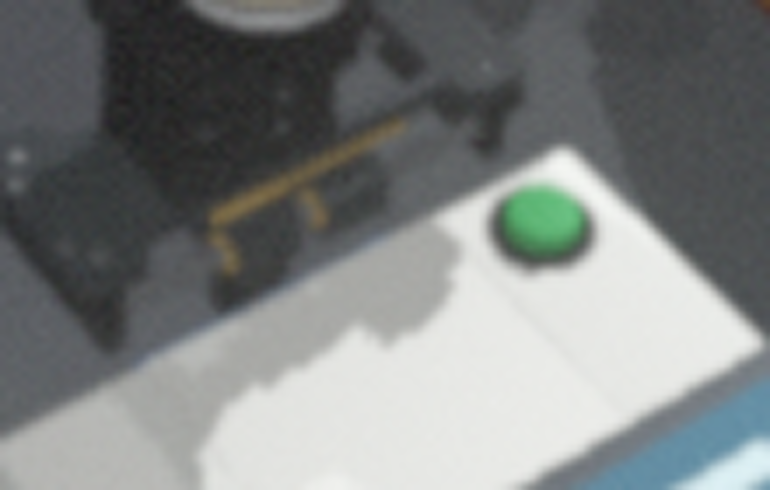

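The button is standing up again and the panel is right at the reader's front, which fits the earlier force drop (12 to 8 N): the latch has clicked. I'll back off slowly and check that it holds.

```bash
python3 -m handwheel '[[[0,0,0,0.1,0,0,0],[0,0,0,0.2,0,0,0],[0,0,0,0.3,0,0,0],[0,0,0,0.4,0,0,0]]]'; python3 -m handwheel '[[[0,0,0,0.3,0,0,0],[0,0,0,0.6,0,0,0],[0,0,0,1,0,0,0],[0,0,0,1.4,0,0,0]]]'
```

```text
time: 23.05
position: [0.5592, 0.0723, 0.0424]
tool_rot: [0.005, -0.045, 0.999, -0.001]
wrist_force: [0.2, 0.4, 0.5]
width: 0.0004
time: 23.45
position: [0.5451, 0.071, 0.0424]
tool_rot: [0.005, -0.045, 0.999, -0.001]
wrist_force: [0.2, -0.3, -0.5]
width: 0.0005
```

```bash
python3 -m handwheel '[[[0,0,0,4,0,0,0],[0,0,0,5,0,-3,0],[0,0,0,4,0,-8,0],[0,0,0,2,0,-13,0],[0,0,0,-2,0,-18,0],[0,0,0,-6.5,0,-20.5,0],[0,0,0,-9,0,-20.5,0],[0,0,0,-11,0,-20.5,0]]]'; python3 -m handwheel '[[[0,0,0,0,0,0,0],[0,0,0,0,0,0,0],[0,0,0,0,0,0,0]]]'; python3 - <<'E'
from h import *
T=tool(); im=vision.read_camera("wrist"); t=vision.read_camera("top"); cv2.imwrite("pics/n.png",np.vstack([cv2.resize(im[:230],(620,278)),cv2.resize(t[80:260,100:400],(533,320))[:, :533] if 0 else cv2.resize(t[80:260,60:420],(620,310))]))
h=cv2.cvtColor(im,cv2.COLOR_BGR2HSV); n,l,s,ce=cv2.connectedComponentsWithStats(cv2.inRange(h,(100,100,40),(130,255,255)))
y=np.radians(4.8);X=np.array([np.cos(y),np.sin(y),0])
for i in range(1,n):
    if s[i,4]>80: print(s[i], "panel front along",X@onplane("wrist",[ce[i][0],s[i,1]],.063,T)[0])
E
```

```text
time: 24.25
position: [0.6563, 0.0817, 0.2512]
tool_rot: [0.008, -0.045, 0.999, -0.001]
wrist_force: [-0.9, 0.3, -0.1]
width: 0.0001
time: 24.55
position: [0.6549, 0.0814, 0.2508]
tool_rot: [0.007, -0.045, 0.999, -0.001]
wrist_force: [0.2, 0.6, 0.7]
width: 0.0004
[ 25  34  20  41 724] panel front along 0.5267541536187076
[206  88 112   8 832] panel front along 0.5747180694834625
```

View pics/n.png

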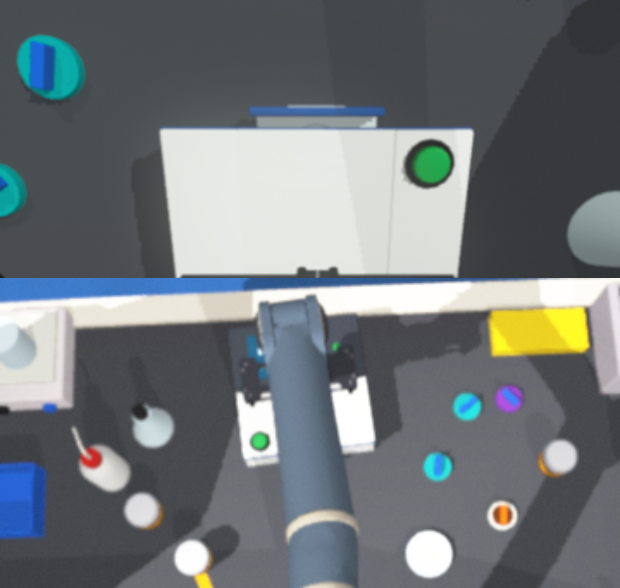

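The tray is shut at its original rest position: the panel front is at 0.575 along the reader axis, against about 0.575 before release. The button is up, the bystanders and the used cassette haven't moved, and the robot is clear.

```bash
python3 -c "
from h import *
print(ctrl.job_done())"
```

```text
the job is handed in; nothing more can be done
None
```

The job is done and handed in at about 24.7 s. I pressed the green button, laid the clean (blue-rib) cassette in the tray recess, pushed the tray home until it clicked, and moved the arm clear.

**Forces:**
- Pressing the button read at most about 5.4 N.
- Pushing the tray read mostly 8 to 13 N along the push.
- One reading, taken while the fingertips were also rubbing on the panel, was 13.4 N along the push with 10.6 N upward, about 17 N in all. I only read forces at the end of each call, so a short peak in between would not show.

**Last checks:**
- **Cassette:** before the push it lay flat and centred in the recess. With the tray shut it is hidden, so I could not see it again.
- **Latch:** near the end the push force fell from about 12 to 8 N, then the button stood up again. The contact force was zero about 2 mm after I backed off, so the tray holds by itself.
- **Tray position:** over a second later, the panel front was back where it was before the release, at 0.575 m along the reader axis by the wrist camera.
- **Bench:** in the last top view the used cassette, the look-alikes and the bystanders were where they started.

**Disagreements:**
- The tray stuck for about 3 s at 10 to 13 N, while the task gives at most 10 N. I put this down to the fingertip rub.
- After the force drop the tool went on about 7 mm before stopping, so I took the click from the button and the hold test rather than from the force alone.

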